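Load the coupling leak-test jig

ROBOT

A 6-joint arm with a two-finger parallel gripper is mounted at the origin on the work surface. World frame = base frame: x ahead of the robot, y to its left, z up, the work surface at z = 0. Lengths are in m, angles in rad, forces in N, time in s.
With the tool pointing down it reaches from about 0.3 to 0.875 m from the base axis. Payload 6.4 kg.
Tool frame: the origin (TCP) lies at the very end of the fingers, on their centre line; the grasp point (between the pads) lies 19 mm behind it; z points along the fingers, y is the line along which they close (so a half turn about z gives the same grasp; the last joint's range is limited). The gripper opens to 85 mm and grips with 20 to 120 N. Pads are 22 mm wide; open, the fingers measure 114 mm over their backs; the gripper's body (76 mm by 85 mm) begins 54 mm behind the grasp point. The pads swing forward as they close: fully open they stand 13 mm farther back than shut.
Start: joints at [1.032, 0.181, 1.607, -0, 1.354, -0.206], TCP at [0.188, 0.543, 0.231] pointing down, gripper open.
Joint ranges: [-2.99, 2.99], [-0.89, 2.07], [0.3, 2.58], [-1.14, 4.28], [0, 2.63], [-3.12, 3.12]. Speed limits (rad/s): [2.57, 2.57, 3.01, 3.14, 3.14, 3.14].

INTERFACE

Orientations are given as a unit quaternion [w, x, y, z].
In Python, from bench import ctrl, camera, calibration, order, outline_of gives the robot as it stands.
- The arm moves only by the tool move_arm, never from a script. Its argument "series" is a list that holds one entry, the list of rows, each a list of 5 numbers: the opening, from 0 (shut) to 1 (fully open), then the shift along the tool's x, y, z in mm, then the turn about the tool's z in rad. A call has exactly 10 rows; each row is the pose to reach, as a shift and turn from the pose commanded when the call began, along the tool's axes at that moment; what a row does not reach only later rows make up. A row lasts 1/12 s, in which the tool goes at most 41.7 mm and 7.16 degrees, less where a joint would pass 70% of its speed; a pose out of reach is approached as far as the arm can. A call with a gripper value outside its range is refused whole. The fingers move at their own pace and stop on an object; the grip force is fixed at half the most. Time passes only in rows, so rows that repeat a pose let the fingers close, or fill a call up. It gives the time, the measured TCP pose, the force, the opening and the grip force at its end, in the units of the state.
- ctrl.get_obs(): the state, without advancing time (a new reading comes with each control period).
- camera(name): name is "scene" or "top"; returns (picture, depth): 384x512x3 uint8, blue, green, red; 384x512 float32, m along the optical axis (not along the pixel's ray), 0 where there is no reading.
- calibration(name): a dict with "intrinsics" (3x3 intrinsics, pixels), "rvec" (rotation vector, rad) and "tvec" (3), from world to camera coordinates, as OpenCV has them. Camera axes: x right, y down, z forward; pixel columns grow to the right and rows downward; lengths in m; the calibration is good to about 2 mm. A picture is of the moment at which its call begins. calibration takes no time and is no camera call.
- order.hand_in(): hands the job in; it is judged then, once.
Trained networks look in the newest picture that a camera, given by its name, has taken for a name from the list of things; names that differ only in an ending like _2 or _b are one class to them, and where a whole thing is asked for, a point or a joint stands for the part that bears it (a point fixed in the world has none). Each returns a list of dicts, best first, with "conf" (0 to 1); they miss things now and then, are a little off and sometimes report something else, mostly with a low value. They report only what shows in the picture. A call takes as long as a camera call.
- outline_of(target, camera): "region" (384x512 bool, what is visible of it) and "bbox" ([centre column, centre row, width, height] in pixels, round what is visible of it).
The state is a dict: "time_s": time; "q": joint angles; "dq": joint speeds; "joint_efforts": joint torques, N m; "eef_pos": TCP position; "eef_rot": TCP orientation; "wrist_force": force on the tool from outside, world axes, zero at the start; "torque": the same for the moment, N m; "opening": opening from 0.0 (shut) to 1.0 (fully open); "grasp_force": force on a finger pad.
Only numpy, scipy, OpenCV 4.12 (cv2) and the standard library are available. Lean on these libraries where they do the work, as an engineer would, in place of code of your own. Each camera call takes 0.05 s, during which the arm holds its last target. There are 200 camera calls.

TASK

Load the leak-test jig with every quick-release coupling on the bench: turn the clamp to free the guard, pull up the spring plunger knob and slide the clear guard fully open until the pin drops into its far hole, then stand the couplings upright, wide foot down, one to a pocket (any pocket). When all are in, pull the plunger again, slide the guard fully shut until the pin drops home, and turn the clamp fully back to locked; leave the other things on the bench where they are.

Things in the scene. Friction and masses are not known exactly. Their poses are not given: they have to be found in the camera images.
- jig: leak-test jig, fixed: black base (x -82 to 238, y -70 to 70 mm, 6 mm thick) with a grey 3 x 2 pocket block, 152 x 116 mm, top 24 mm above the bench. Origin on the bench under the centre of the six pockets; x axis = the way the guard opens, roughly away from the robot; z up. Index strip with two pin holes at y -74 to -98 mm, top at 20 mm; clamp on the +y side
- pocket0 (a point): centre of the floor of the front (-x) +y pocket, 6 mm above the bench. Square pocket 40 x 40 mm, 18 mm deep, walls along the jig's x and y; pocket centres are 48 mm apart in the jig's x and 60 mm apart in its y
- pocket1 (a point): centre of the floor of the front (-x) -y pocket, 6 mm above the bench. Square pocket 40 x 40 mm, 18 mm deep, walls along the jig's x and y; pocket centres are 48 mm apart in the jig's x and 60 mm apart in its y
- pocket2 (a point): centre of the floor of the middle +y pocket, 6 mm above the bench. Square pocket 40 x 40 mm, 18 mm deep, walls along the jig's x and y; pocket centres are 48 mm apart in the jig's x and 60 mm apart in its y
- pocket3 (a point): centre of the floor of the middle -y pocket, 6 mm above the bench. Square pocket 40 x 40 mm, 18 mm deep, walls along the jig's x and y; pocket centres are 48 mm apart in the jig's x and 60 mm apart in its y
- pocket4 (a point): centre of the floor of the rear (+x) +y pocket, 6 mm above the bench. Square pocket 40 x 40 mm, 18 mm deep, walls along the jig's x and y; pocket centres are 48 mm apart in the jig's x and 60 mm apart in its y
- pocket5 (a point): centre of the floor of the rear (+x) -y pocket, 6 mm above the bench. Square pocket 40 x 40 mm, 18 mm deep, walls along the jig's x and y; pocket centres are 48 mm apart in the jig's x and 60 mm apart in its y
- guard (a joint): slide of the clear guard (hood 152 mm long in x, 132 wide, underside 66, top 71 mm above the bench, open at both ends). 0 = shut over the pockets; grows along jig +x to the stop at 0.1565 m = open, clear of all pockets. Rubs with 2 N. The plunger pin drops into a hole at 0 and at 0.156 (play 1.5 mm either way) and locks the guard
- plunger (a joint): lift (m) of the spring index plunger, which rides on the guard, pin pointing down. 0 = pin down in a hole; clear of the hole from 0.008, stop at 0.014. Off the holes the released pin rests on the strip at 0.008 and drags along it. Spring pulls down with 3.6 N at 0, 7.8 N at the top. Pull the knob straight up and hold it up while starting to slide
- plunger_knob (a point): middle of the black round plunger knob, 24 mm diameter, 26 mm high, axis upright; 91 mm above the bench with the pin down (knob from 78 to 104 mm). Rises with the pull and travels with the guard; with the guard shut it is at jig x = -45, y = -86 mm. Only the guard's top (71 mm) is near it
- clamp (a joint): turn of the guard clamp, rad, upright axis. 0 = locked: grip bar and the tongue below it lie across the slide (jig y), tongue behind a tab of the guard, so the guard cannot open. Counter-clockwise seen from above to the stop at 1.45 = free, bar along the slide; free enough from 1.2. Stays where left (0.05 N m). If shut while the guard is open, the tongue bars its way
- clamp_grip (a point): middle of the clamp's black grip bar, on its turning axis, 57 mm above the bench, at jig x = -17, y = +111 mm. Bar 40 mm long, 12 mm wide, 22 mm high (46 to 68 mm above, tongue top at 38 mm the bench); at joint value 0 it is long in the jig's y, and turns with the joint
- coupling0: quick-release coupling of bright steel, round, 50 mm tall: wide foot 34 mm diameter and 20 mm high, above it a plain barrel 24 mm diameter, with a dark bore in the top face. About 120 g. Origin at the centre of the underside, z up. Stands on the bench beside the jig at the start; three to five couplings are present. All alike
- coupling1: quick-release coupling of bright steel, round, 50 mm tall: wide foot 34 mm diameter and 20 mm high, above it a plain barrel 24 mm diameter, with a dark bore in the top face. About 120 g. Origin at the centre of the underside, z up. Stands on the bench beside the jig at the start; three to five couplings are present. All alike
- coupling2: quick-release coupling of bright steel, round, 50 mm tall: wide foot 34 mm diameter and 20 mm high, above it a plain barrel 24 mm diameter, with a dark bore in the top face. About 120 g. Origin at the centre of the underside, z up. Stands on the bench beside the jig at the start; three to five couplings are present. All alike
- coupling3: quick-release coupling of bright steel, round, 50 mm tall: wide foot 34 mm diameter and 20 mm high, above it a plain barrel 24 mm diameter, with a dark bore in the top face. About 120 g. Origin at the centre of the underside, z up. Stands on the bench beside the jig at the start; three to five couplings are present. All alike
- coupling4: quick-release coupling of bright steel, round, 50 mm tall: wide foot 34 mm diameter and 20 mm high, above it a plain barrel 24 mm diameter, with a dark bore in the top face. About 120 g. Origin at the centre of the underside, z up. Stands on the bench beside the jig at the start; three to five couplings are present. All alike
- ring_nut0: bystander: black ring, 58 mm outer diameter, 12 mm high, lying on the bench
- ring_nut1: bystander: black ring, 58 mm outer diameter, 12 mm high, lying on the bench
- pump: bystander: black pump motor, round, 62 mm diameter, 54 mm high, with an aluminium cap
- pump_top: bystander: clear pump housing block, 70 x 110 x 30 mm (x, y, z)
- screwdriver: bystander: screwdriver with orange handle, 150 mm long, lying along its x
- wrench: bystander: steel wrench, 150 mm long, lying along its x
- stop_plug: bystander: plain flat steel stop plug, 28 mm diameter, only 14 mm high, not a coupling

How it is judged:
By the outcome, as a careful person would: the job done as asked, in the order asked, and still so for the second after the job is handed in, with the robot touching nothing.
Of coupling0, coupling1, coupling2, coupling3, coupling4 only 3 to 5 are there at a start; the rules pass over those that are not, and their reading is None.
At some moment in a run one of coupling0, coupling1, coupling2, coupling3, coupling4 may be knocked a few centimetres aside while the robot is not near it.
It also fails if it takes over 210 s, if anything falls off the work surface, if the arm or the gripper's body presses on something with over 40 N, if the wrist force passes 120 N, or if a joint passes its speed limit or range.

## Working session

There is one attempt and no reset: what is moved stays moved. The work goes in short steps, Python scripts to look and compute and a tool call to move; the robot and the scene stay as the last step left them, time stands still between calls to the robot, and variables do not carry over. Pictures are saved under pics/ and viewed, at most 14 in all, crops included, and the job is handed in when it is done.

Besides the shell and the picture viewer there is one more tool, called as name(argument=value, ...), one argument or row to a line, values as JSON. move_arm: Moves the arm, as the interface text tells. Its arguments: {"type":"object","properties":{"series":{"type":"array","items":{"type":"array","items":{"type":"array","items":{"type":"number"}}}}},"required":["series"]}

```bash
ls; mkdir -p pics
cat > h.py <<'E'
import numpy as np, cv2
from bench import ctrl,camera,calibration,order,outline_of
def cal(n):
    c=calibration(n); R=cv2.Rodrigues(np.array(c["rvec"],float))[0]
    return np.array(c["intrinsics"]),R,np.array(c["tvec"],float).ravel()
def cloud(n,d):
    K,R,t=cal(n); v,u=np.mgrid[:d.shape[0],:d.shape[1]]
    p=np.stack([(u-K[0,2])/K[0,0]*d,(v-K[1,2])/K[1,1]*d,d],-1)
    return (p-t)@R
def plane(n,u,v,z):
    K,R,t=cal(n); r=R.T@np.array([(u-K[0,2])/K[0,0],(v-K[1,2])/K[1,1],1]); o=-R.T@t
    return o+r*(z-o[2])/r[2]
def proj(n,P):
    K,R,t=cal(n); p=np.atleast_2d(P)@R.T+t; p=p@K.T; return p[:,:2]/p[:,2:]
def jigw(pose,P):
    x,y,a=pose; c,s=np.cos(a),np.sin(a); P=np.atleast_2d(P).astype(float)
    return np.stack([x+c*P[:,0]-s*P[:,1],y+s*P[:,0]+c*P[:,1],P[:,2]],-1)
E
python3 - <<'E'
from h import *
for n in ("scene","top"):
    im,d=camera(n); cv2.imwrite(f"pics/{n}0.png",im); np.save(n+"d.npy",d); W=cloud(n,d)
    K,R,t=cal(n); print(n,"cam at",-R.T@t,K[0,0])
    for k in ("coupling0","jig","plunger_knob","clamp_grip","stop_plug"):
        for o in outline_of(k,n):
            m=o["region"]&(d>0); p=W[m]
            if len(p)<5: continue
            zt=np.percentile(p[:,2],95); q=p[p[:,2]>zt-.006]
            print(k,round(o["conf"],2),np.round(o["bbox"]),"ztop",round(zt,3),"topmed",np.round(np.median(q,0),3))
print(ctrl.get_obs())
E
```

```text
pics
scene cam at [ 1.25824789 -0.0214415   0.73213327] 362.5812743573206
coupling0 0.77 [164. 212.  17.  20.] ztop 0.05 topmed [ 0.502 -0.265  0.049]
coupling0 0.57 [154. 244.  16.  22.] ztop 0.051 topmed [ 0.632 -0.265  0.05 ]
coupling0 0.52 [349. 224.  10.  15.] ztop 0.051 topmed [0.56  0.254 0.049]
jig 0.89 [263. 241.  86. 111.] ztop 0.072 topmed [ 0.522 -0.004  0.071]
plunger_knob 0.67 [225. 191.   7.  11.] ztop 0.105 topmed [ 0.495 -0.093  0.103]
clamp_grip 0.58 [295. 201.  15.  21.] ztop 0.068 topmed [0.488 0.105 0.066]
clamp_grip 0.29 [349. 225.  10.  18.] ztop 0.051 topmed [0.56  0.254 0.049]
stop_plug 0.39 [349. 179.   7.   8.] ztop 0.016 topmed [0.336 0.302 0.013]
top cam at [3.24303361e-01 6.12761843e-04 1.24327372e+00] 429.0758551206892
coupling0 0.48 [348. 198.  12.  11.] ztop 0.054 topmed [ 0.496 -0.261  0.051]
jig 0.91 [254. 165.  79. 115.] ztop 0.075 topmed [0.513 0.    0.072]
plunger_knob 0.44 [290. 195.  11.  11.] ztop 0.108 topmed [ 0.487 -0.089  0.106]
plunger_knob 0.39 [382. 200.  21.  20.] ztop 0.016 topmed [ 0.488 -0.366  0.013]
clamp_grip 0.44 [219. 198.  15.
[... 176 characters left out ...]
0.513 0.    0.072]
{'time_s': 0.6, 'q': array([ 1.03166095e+00,  1.80739882e-01,  1.60697839e+00, -3.16612263e-06,
        1.35378663e+00, -2.06326038e-01]), 'dq': array([ 0.00045139, -0.00151919,  0.00106981, -0.00065457,  0.00221424,
       -0.00087278]), 'joint_efforts': array([-6.47385186e-04, -4.44610083e+01, -3.51512432e+01, -2.84403732e-04,
        1.16404990e-03, -2.57262593e-05]), 'eef_pos': array([0.18786843, 0.54347877, 0.23133275]), 'eef_rot': array([1.74185412e-05, 1.65637422e-01, 9.86186718e-01, 4.03025461e-05]), 'wrist_force': array([0.30154675, 0.30093471, 0.30179264]), 'torque': array([ 0.00469365,  0.02155677, -0.01158559]), 'grasp_force': 0.0, 'opening': 1.002345954550776}
```

View pics/scene0.png

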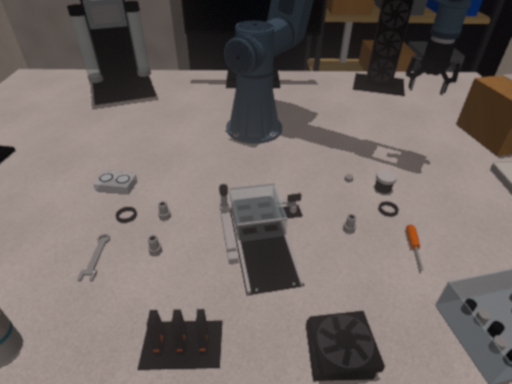

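View pics/top0.png

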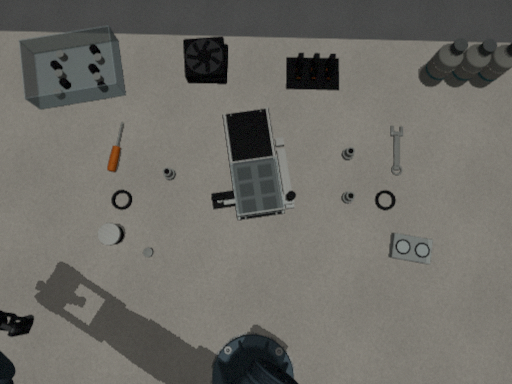

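The scene shows three couplings, at scene (164,212), (154,244) and (349,224). The jig is in the centre with its guard shut, the knob at (225,191) and the clamp at (295,201). Next I'll refine the jig pose.

Run:
```python
from h import *
out=[]
for n in ("scene","top"):
    im=cv2.imread(f"pics/{n}0.png"); d=np.load(n+"d.npy"); W=cloud(n,d)
    x,y,z=W[...,0],W[...,1],W[...,2]
    near=(abs(x-.56)<.25)&(abs(y)<.14)&(d>0)
    for lo,hi,nm in ((.064,.08,"hood"),(.001,.0115,"base"),):
        m=near&(z>lo)&(z<hi)
        if nm=="base": m&=im.max(-1)<60
        m=cv2.morphologyEx(m.astype(np.uint8),cv2.MORPH_OPEN,np.ones((3,3))) if nm=="hood" else m.astype(np.uint8)
        k,l,s,c=cv2.connectedComponentsWithStats(m); i=1+np.argmax(s[1:,4]); P=W[l==i]
        (cx,cy),(w,h),a=cv2.minAreaRect(P[:,:2].astype(np.float32)*1000); print(n,nm,len(P),round(cx),round(cy),round(w),round(h),round(a,1),"z",np.median(P[:,2]).round(4))
    m=(z<.004)&(z>-.01)&(d>0); print("bench z",np.median(z[(abs(z)<.02)&(d>0)&(x>.3)&(x<.8)&(abs(y)<.4)]))
# 2-cam comparison
    u0,v0,u1,v1=(205,165,315,300) if n=="scene" else (200,95,310,230)
    out.append(cv2.resize(im[v0:v1,u0:u1],None,fx=3.6,fy=3.6,interpolation=cv2.INTER_CUBIC)[:, :396])
h=min(o.shape[0] for o in out); cv2.imwrite("pics/jig.png",np.hstack([o[:h] for o in out]))
# couplings: silhouettes vs cylinder model, by region centre
```

```text
scene hood 1871 520 -1 156 132 9.9 z 0.0707
scene base 2356 673 27 165 118 9.7 z 0.006
bench z 6.196417762562714e-05
top hood 2581 517 2 153 132 9.6 z 0.072
top base 1772 681 28 146 118 9.7 z 0.0068
bench z 0.0013184942230836415
```

View pics/jig.png

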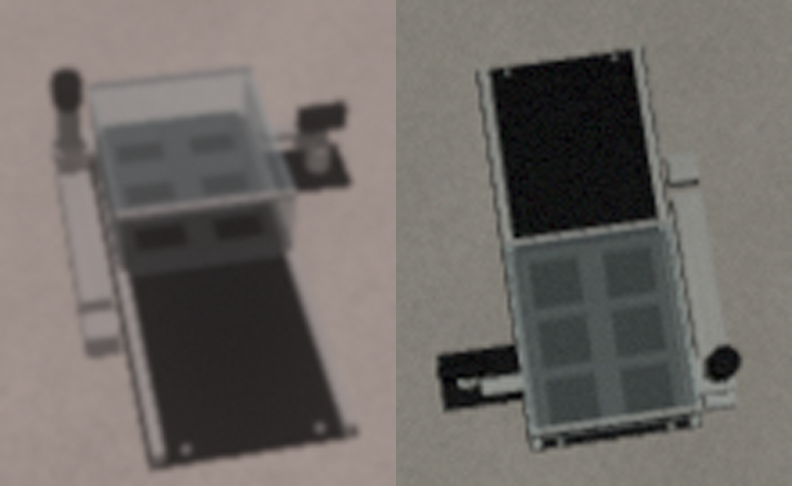

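```bash
cat >> h.py <<'E'
J=(.5185,.0005,np.radians(9.7))
def jp(x,y): return jigw(J,[x/1000,y/1000,0])[0,:2]
def rel(x,y,z,yawdeg,start=None):
    "shift (mm) and turn from current (or given start x,y,z,yaw) to the world TCP target; yaw = of tool y"
    if start is None:
        o=ctrl.get_obs(); w,a,b,c=o["eef_rot"]; p=o["eef_pos"]; psi=np.arctan2(b*b-a*a,2*a*b)
    else: p=np.array(start[:3]); psi=np.radians(start[3])
    D=np.array([x,y,z])-p; e=np.array
    t=psi-np.radians(yawdeg); t=(t+np.pi/2)%np.pi-np.pi/2 if start is None else t
    return np.round([1000*(D@[-np.sin(psi),np.cos(psi),0]),1000*(D@[np.cos(psi),np.sin(psi),0]),-1000*D[2],t],3), "yaw now %.1f"%np.degrees(psi)
E
python3 - <<'E'
from h import *
print(jp(-17,111),rel(*jp(-17,111),.12,9.7))
E
```

```text
[0.48304072 0.10704877] (array([-421.557, -316.05 ,  111.333,    1.069]), 'yaw now 70.9')
```

move_arm(
  series=[
    [[1, -421.5, -316, 50, 1.069], [1, -421.5, -316, 50, 1.069], [1, -421.5, -316, 50, 1.069], [1, -421.5, -316, 50, 1.069], [1, -421.5, -316, 50, 1.069], [1, -421.5, -316, 50, 1.069], [1, -421.5, -316, 50, 1.069], [1, -421.5, -316, 50, 1.069], [1, -421.5, -316, 50, 1.069], [1, -421.5, -316, 50, 1.069]],
  ],
)

```text
time_s: 1.43
eef_pos: [0.4211, 0.1981, 0.1921]
eef_rot: [0.0, 0.646, 0.763, 0.0]
wrist_force: [1.3, 0.9, -0.1]
opening: 1.001
grasp_force: 0.0
```

Run:
```python
from h import *
print(rel(*jp(-17,111),.043,9.7))
```

```text
(array([-9.99640e+01,  4.61650e+01,  1.49139e+02, -4.00000e-03]), 'yaw now 9.5')
```

move_arm(
  series=[
    [[1, -50, 23, 40, 0], [1, -100, 46, 70, 0], [1, -100, 46, 80, 0], [1, -100, 46, 80, 0], [1, -100, 46, 100, 0], [1, -100, 46, 120, 0], [1, -100, 46, 135, 0], [1, -100, 46, 140, 0], [1, -100, 46, 140, 0], [1, -100, 46, 140, 0]],
  ],
)

```text
time_s: 2.27
eef_pos: [0.4827, 0.1094, 0.0525]
eef_rot: [0.0, 0.645, 0.764, 0.0]
wrist_force: [0.5, -0.9, -0.2]
opening: 1.004
grasp_force: 0.0
```

Run:
```python
from h import *
print(rel(*jp(-17,111),.043,9.7))
im,d=camera("scene"); 
cv2.imwrite("pics/clamp.png",cv2.resize(im[130:260,200:360],None,fx=4,fy=4,interpolation=cv2.INTER_CUBIC))
im,d=camera("top"); 
cv2.imwrite("pics/clampt.png",cv2.resize(im[130:260,160:320],None,fx=4,fy=4,interpolation=cv2.INTER_CUBIC))
```

```text
(array([-2.349, -0.018,  9.498,  0.   ]), 'yaw now 9.7')
```

View pics/clamp.png

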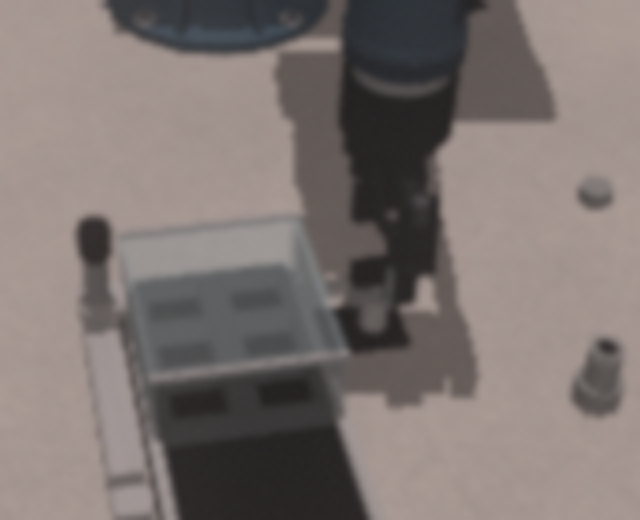

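Run:
```python
from h import *
for z in (.05,.065,.08): print([((proj("scene",[*jp(x,111),z])[0]-[200,130])*4).round() for x in (-17,28,-62)])
```

```text
[array([376., 277.]), array([393., 319.]), array([360., 237.])]
[array([377., 261.]), array([395., 303.]), array([361., 221.])]
[array([379., 245.]), array([397., 287.]), array([363., 205.])]
```

View pics/clampt.png

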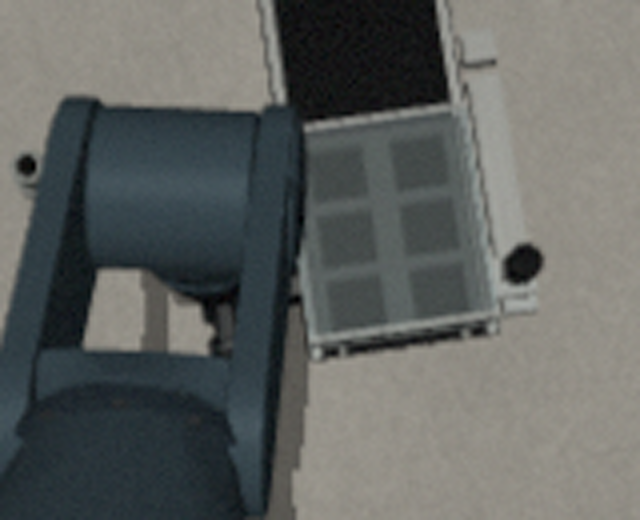

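The top view is blocked by the arm. The scene view shows the front finger slightly towards the outer end of the bar, at crop (412,270). I'll shift it inwards, go down and grip.

move_arm(
  series=[
    [[1, -5, 0, 5, 0], [1, -5, 0, 9, 0], [0.5, -5, 0, 9, 0], [0.2, -5, 0, 9, 0], [0, -5, 0, 9, 0], [0, -5, 0, 9, 0], [0, -5, 0, 9, 0], [0, -5, 0, 9, 0], [0, -5, 0, 9, 0], [0, -5, 0, 9, 0]],
  ],
)

```text
time_s: 3.2
eef_pos: [0.4839, 0.1041, 0.0433]
eef_rot: [0.001, 0.645, 0.764, 0.0]
wrist_force: [2.7, 0.2, 0.6]
opening: 0.123
grasp_force: 61.9
```

move_arm(
  series=[
    [[0, 0, 0, 0, -0.11], [0, 0, 0, 0, -0.22], [0, 0, 0, 0, -0.33], [0, 0, 0, 0, -0.44], [0, 0, 0, 0, -0.55], [0, 0, 0, 0, -0.66], [0, 0, 0, 0, -0.77], [0, 0, 0, 0, -0.88], [0, 0, 0, 0, -0.99], [0, 0, 0, 0, -1.08]],
  ],
)

```text
time_s: 4.03
eef_pos: [0.4862, 0.1059, 0.0433]
eef_rot: [0.003, 0.158, 0.987, 0.002]
wrist_force: [14.3, 11.9, -9.6]
opening: 0.13
grasp_force: 60.3
```

move_arm(
  series=[
    [[0, 0, 0, 0, -0.1], [0, 0, 0, 0, -0.2], [0, 0, 0, 0, -0.3], [0, 0, 0, 0, -0.38], [0, 0, 0, 0, -0.38], [0, 0, 0, 0, -0.38], [0.3, 0, 0, 0, -0.38], [1, 0, 0, 0, -0.38], [1, 0, 0, 0, -0.38], [1, 0, 0, 0, -0.38]],
  ],
)

```text
time_s: 4.87
eef_pos: [0.4826, 0.1046, 0.0426]
eef_rot: [-0.001, -0.029, 1.0, 0.001]
wrist_force: [4.8, 29.7, -21.6]
opening: 0.692
grasp_force: 14.8
```

Run:
```python
from h import *
o=ctrl.get_obs();print(o["wrist_force"],o["torque"],o["q"])
k=jp(-45,-86)
print("knob",k,rel(*k,.15,9.7),rel(*k,.15,99.7))
```

```text
[  4.80242028  29.74584362 -21.58770083] [ 5.67472401 -0.54191805  0.43150762] [-2.82052987e-02  2.69442931e-01  1.93716746e+00  1.57975768e-03
  9.36122963e-01 -1.65749313e+00]
knob [ 0.48863343 -0.09185252] (array([   5.293, -196.51 , -107.429,    1.459]), 'yaw now 93.3') (array([ 5.29300e+00, -1.96510e+02, -1.07429e+02, -1.12000e-01]), 'yaw now 93.3')
```

move_arm(
  series=[
    [[0.35, 0, 0, 0, 0], [0.35, 0, 0, 0, 0], [0.35, 0, 0, -30, 0], [0.35, 0, 0, -60, 0], [0.35, 0, 0, -90, 0], [0.5, 0, 0, -110, 0.12], [0.8, 0, -40, -110, 0.24], [1, 0, -80, -110, 0.36], [1, 0, -120, -110, 0.48], [1, 0, -155, -110, 0.6]],
  ],
)

```text
time_s: 5.7
eef_pos: [0.4922, -0.0529, 0.1535]
eef_rot: [0.001, 0.27, 0.963, -0.0]
wrist_force: [-0.1, -0.5, 0.3]
opening: 1.001
grasp_force: 0.0
```

Run:
```python
from h import *
print(rel(*jp(-45,-86),.15,9.7), ctrl.get_obs()["wrist_force"])
im,d=camera("scene"); W=cloud("scene",d)
cv2.imwrite("pics/clamp2.png",cv2.resize(im[130:300,190:360],None,fx=3.5,fy=3.5,interpolation=cv2.INTER_CUBIC))
```

```text
(array([-17.247, -35.089,   3.517,   0.854]), 'yaw now 58.6') [-0.13254009 -0.492368    0.33544239]
```

View pics/clamp2.png

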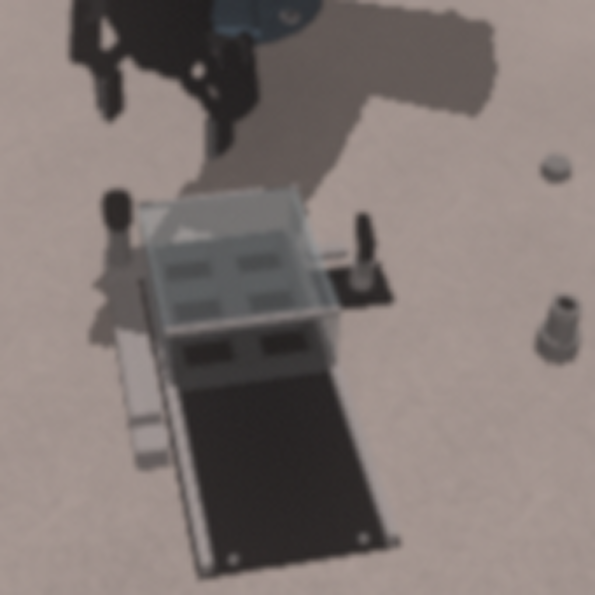

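The clamp bar now lies along the slide at crop (364,240), so it is free. Next is the knob.

move_arm(
  series=[
    [[1, -5, -10, 0, 0.12], [1, -10, -20, 0, 0.24], [1, -17, -35, 0, 0.36], [1, -17, -35, 0, 0.48], [1, -17, -35, 0, 0.6], [1, -17, -35, 0, 0.72], [1, -17, -35, 0, 0.854], [1, -17, -35, 10, 0.854], [1, -17, -35, 20, 0.854], [1, -17, -35, 20, 0.854]],
  ],
)

```text
time_s: 6.58
eef_pos: [0.487, -0.0887, 0.1302]
eef_rot: [-0.002, 0.641, 0.767, -0.001]
wrist_force: [-0.8, 0.2, -0.4]
opening: 1.002
grasp_force: 0.0
```

Run:
```python
from h import *
k=jp(-45,-86);print(rel(*k,.076,9.7), ctrl.get_obs()["wrist_force"])
im,d=camera("scene"); W=cloud("scene",d); z=W[...,2]
m=(np.hypot(W[...,0]-k[0],W[...,1]-k[1])<.025)&(z>.08)&(z<.11)&(im.max(-1)<90)
p=W[m];print(len(p),np.percentile(p,[2,50,98],axis=0).round(3))
v,u=np.nonzero(m);print(u.min(),u.max(),v.min(),v.max(),proj("scene",[[*k,.078],[*k,.104]]))
```

```text
(array([-3.3990e+00,  1.0650e+00,  5.4201e+01,  9.0000e-03]), 'yaw now 10.2') [-0.81029943  0.17239836 -0.44072679]
68 [[ 0.487 -0.1    0.081]
 [ 0.499 -0.092  0.097]
 [ 0.503 -0.082  0.105]]
220 227 186 195 [[223.57078019 193.29704089]
 [223.11806331 186.04433173]]
```

move_arm(
  series=[
    [[1, -3, 1, 20, 0.009], [1, -3, 1, 40, 0.009], [1, -3, 1, 54, 0.009], [1, -3, 1, 54, 0.009], [0.5, -3, 1, 54, 0.009], [0.2, -3, 1, 54, 0.009], [0, -3, 1, 54, 0.009], [0, -3, 1, 54, 0.009], [0, -3, 1, 54, 0.009], [0, -3, 1, 54, 0.009]],
  ],
)

```text
time_s: 7.47
eef_pos: [0.4909, -0.0924, 0.08]
eef_rot: [0.001, 0.646, 0.763, 0.0]
wrist_force: [-0.9, 0.2, 5.2]
opening: 0.26
grasp_force: 58.5
```

Run:
```python
from h import *
o=ctrl.get_obs();p=o["eef_pos"];print(o["opening"],o["grasp_force"],p, rel(*p,p[2],9.7)[1] if 0 else rel(p[0],p[1],p[2],9.7))
c,s=np.cos(J[2]),np.sin(J[2]);print(rel(p[0]+.156*c,p[1]+.156*s,p[2]+.0115,9.7))
```

```text
0.25999127825701546 58.50943386554718 [ 0.49086614 -0.09242884  0.07997943] (array([ 0.   ,  0.   , -0.   , -0.003]), 'yaw now 9.5')
(array([ 4.79000e-01,  1.55999e+02, -1.15000e+01, -3.00000e-03]), 'yaw now 9.5')
```

move_arm(
  series=[
    [[0, 0, 0, -6, 0], [0, 0, 0, -12, 0], [0, 0, 0, -12, 0], [0, 0, 15, -12, 0], [0, 0, 35, -12, 0], [0, 0, 60, -12, 0], [0, 0, 85, -12, 0], [0, 0, 110, -12, 0], [0, 0, 135, -12, 0], [0, 0, 148, -12, 0]],
  ],
)

```text
time_s: 8.3
eef_pos: [0.6365, -0.0673, 0.0894]
eef_rot: [-0.001, 0.646, 0.763, -0.001]
wrist_force: [-2.7, -2.9, -6.6]
opening: 0.256
grasp_force: 59.9
```

move_arm(
  series=[
    [[0, 0, 4, 0, 0], [0, 0, 8, 0, 0], [0, 0, 8, 0, 0], [0, 0, 8, 0, 0], [0, 0, 8, 4, 0], [0, 0, 8, 8, 0], [0, 0, 8, 12, 0], [0, 0, 8, 12, 0], [0, 0, 8, 12, 0], [0, 0, 8, 12, 0]],
  ],
)

```text
time_s: 9.13
eef_pos: [0.6439, -0.0662, 0.0801]
eef_rot: [-0.0, 0.646, 0.763, -0.0]
wrist_force: [-5.6, 1.9, 3.1]
opening: 0.263
grasp_force: 60.9
```

move_arm(
  series=[
    [[0.3, 0, 0, 0, 0], [1, 0, 0, 0, 0], [1, 0, 0, 0, 0], [1, 0, 0, -40, 0], [1, 0, 0, -80, -0.1], [1, -30, -20, -100, -0.22], [1, -60, -40, -100, -0.34], [1, -90, -60, -100, -0.46], [1, -120, -80, -100, -0.58], [1, -150, -100, -100, -0.7]],
  ],
)

```text
time_s: 9.97
eef_pos: [0.57, -0.2324, 0.1799]
eef_rot: [0.001, 0.342, 0.94, -0.0]
wrist_force: [0.2, 0.1, -0.3]
opening: 0.998
grasp_force: 0.0
```

```bash
cat >> h.py <<'E'
def couplings():
    for n in ("scene","top"):
        im,d=camera(n); W=cloud(n,d)
        for o in outline_of("coupling0",n):
            m=o["region"]&(d>0); p=W[m]
            if len(p)<5: continue
            zt=np.percentile(p[:,2],95); u,v=o["bbox"][:2]
            q=p[(p[:,2]>.043)&(p[:,2]<.06)]; tp=np.median(q,0)
            # silhouette fit: cylinder model rendered, matched to the mask's bbox edges
            w,h=o["bbox"][2:]; best=None
            def bb(xy):
                a=np.linspace(0,2*np.pi,24); c,s=np.cos(a),np.sin(a)
                P=np.vstack([np.stack([xy[0]+r*c,xy[1]+r*s,0*a+z],-1) for r,z in ((.017,0),(.017,.02),(.012,.02),(.012,.05))])
                g=proj(n,P); return np.r_[(g.min(0)+g.max(0))/2]
            from scipy.optimize import fsolve
            vv,uu=np.nonzero(o["region"]); tgt=np.array([(uu.min()+uu.max())/2,(vv.min()+vv.max())/2])
            xy=fsolve(lambda e:bb(e)-tgt,tp[:2])
            print(n,round(o["conf"],2),"bbox",np.round([u,v,w,h]),"ztop",zt.round(3),"depth",tp[:2].round(4),"sil",xy.round(4))
E
python3 - <<'E'
from h import *
couplings()
print(rel(.498,-.263,.13,99.7))
im,d=camera("top"); cv2.imwrite("pics/t2.png",im)
for o in outline_of("plunger_knob","scene")[:1]:
    print(o["bbox"],proj("scene",[*jp(111,-86),.091]))
E
```

```text
scene 0.64 bbox [349. 223.  10.  20.] ztop 0.05 depth [0.5599 0.254 ] sil [0.555  0.2565]
scene 0.52 bbox [152. 245.  15.  23.] ztop 0.051 depth [ 0.6332 -0.2647] sil [ 0.6298 -0.265 ]
scene 0.5 bbox [166. 212.  14.  20.] ztop 0.051 depth [ 0.5057 -0.2638] sil [ 0.4998 -0.2652]
top 0.6 bbox [345. 155.  10.   7.] ztop 0.044 depth [ 0.6194 -0.2538] sil [ 0.6208 -0.2561]
top 0.35 bbox [219. 200.  -2.  10.] ztop 0.073 depth [nan nan] sil [nan nan]
(array([ 34.687, -70.594,  49.409,  -0.878]), 'yaw now 49.4')
[385.3, 180.2, 24.8, 25.3] [[230.92003834 230.18818331]]
  return _methods._mean(a, axis=axis, dtype=dtype,
  ret = um.true_divide(
h.py:44: RuntimeWarning: The iteration is not making good progress, as measured by the 
 improvement from the last ten iterations.
  xy=fsolve(lambda e:bb(e)-tgt,tp[:2])
```

View pics/t2.png

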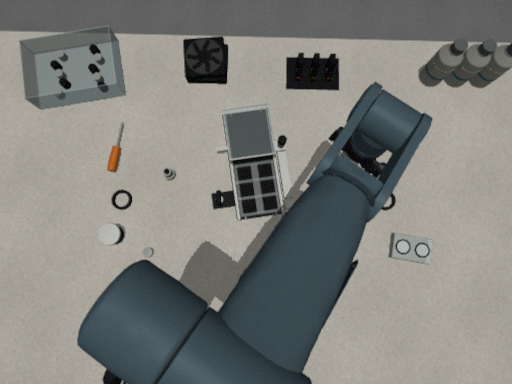

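The guard is fully open with the pin in its far hole: all six pockets are exposed at top (255,185), and the knob is at (282,141). The couplings have not moved.

```bash
sed -i 's/^J=.*/J=(.5197,-.0005,np.radians(9.7))/' h.py
python3 - <<'E'
from h import *
print(rel(.4998,-.264,.10,99.7))
E
```

```text
(array([ 32.099, -71.821,  79.14 ,  -0.875]), 'yaw now 49.6')
```

move_arm(
  series=[
    [[1, 15, -30, 20, -0.12], [1, 32, -60, 40, -0.24], [1, 32, -72, 60, -0.36], [1, 32, -72, 79, -0.48], [1, 32, -72, 79, -0.6], [1, 32, -72, 79, -0.72], [1, 32, -72, 79, -0.84], [1, 32, -72, 79, -0.875], [1, 32, -72, 79, -0.875], [1, 32, -72, 79, -0.875]],
  ],
)

```text
time_s: 11.1
eef_pos: [0.5, -0.2639, 0.1]
eef_rot: [0.0, -0.085, 0.996, -0.0]
wrist_force: [-0.3, -0.4, -1.1]
opening: 0.997
grasp_force: 0.0
```

Run:
```python
from h import *
couplings()
print(ctrl.get_obs()["eef_pos"],rel(.4998,-.264,.025,99.7))
```

```text
scene 0.72 bbox [164. 213.  14.  22.] ztop 0.05 depth [ 0.5037 -0.2643] sil [ 0.4998 -0.2638]
scene 0.53 bbox [349. 223.  12.  18.] ztop 0.051 depth [0.5608 0.2552] sil [0.555  0.2565]
scene 0.49 bbox [153. 243.  14.  25.] ztop 0.051 depth [ 0.6319 -0.265 ] sil [ 0.6264 -0.2669]
scene 0.26 bbox [261. 243.  86. 104.] ztop 0.073 depth [ 0.6524 -0.0349] sil [0.6232 0.0108]
top 0.47 bbox [172. 176.  16.  12.] ztop 0.054 depth [0.5527 0.2562] sil [0.5528 0.2585]
top 0.44 bbox [349. 154.  16.  11.] ztop 0.054 depth [ 0.6252 -0.2624] sil [ 0.627  -0.2649]
top 0.43 bbox [219. 199.   5.  15.] ztop 0.072 depth [0.4826 0.1028] sil [0.4874 0.1122]
[ 0.49951763 -0.26457083  0.099957  ] (array([-3.7500e-01,  5.1500e-01,  7.4957e+01,  1.0000e-03]), 'yaw now 99.7')
```

move_arm(
  series=[
    [[1, 0, 0, 35, 0], [1, 0, 0, 65, 0], [1, 0, 0, 75, 0], [1, 0, 0, 75, 0], [0.3, 0, 0, 75, 0], [0, 0, 0, 75, 0], [0, 0, 0, 75, 0], [0, 0, 0, 75, 0], [0, 0, 0, 75, 0], [0, 0, 0, 75, 0]],
  ],
)

```text
time_s: 12.13
eef_pos: [0.5, -0.2653, 0.0262]
eef_rot: [0.001, -0.085, 0.996, -0.001]
wrist_force: [-0.4, 1.8, 5.8]
opening: 0.264
grasp_force: 58.2
```

Run:
```python
from h import *
p=ctrl.get_obs()["eef_pos"]
print(p,rel(*jp(0,-30),p[2]+.055,99.7), rel(*jp(0,-30),p[2]+.012,99.7),jp(0,-30))
```

```text
[ 0.49995515 -0.26527843  0.02615832] (array([-6.42830e+01,  2.27608e+02, -5.50000e+01,  1.00000e-03]), 'yaw now 99.8') (array([-6.42830e+01,  2.27608e+02, -1.20000e+01,  1.00000e-03]), 'yaw now 99.8') [ 0.52475468 -0.0300711 ]
```

move_arm(
  series=[
    [[0, 0, 0, -30, 0], [0, 0, 0, -60, 0], [0, -10, 30, -60, 0], [0, -20, 68, -60, 0], [0, -30, 106, -60, 0], [0, -40, 144, -60, 0], [0, -52, 182, -60, 0], [0, -64, 215, -60, 0], [0, -64, 227.5, -60, 0], [0, -64, 227.5, -50, 0]],
  ],
)

```text
time_s: 12.97
eef_pos: [0.5247, -0.0273, 0.0764]
eef_rot: [0.001, -0.087, 0.996, -0.0]
wrist_force: [0.4, -0.0, -0.7]
opening: 0.261
grasp_force: 58.8
```

Run:
```python
from h import *
p=ctrl.get_obs()["eef_pos"]; print(p,rel(*jp(0,-30),.0322,99.7))
im,d=camera("scene"); cv2.imwrite("pics/place.png",cv2.resize(im[160:300,190:340],None,fx=4,fy=4,interpolation=cv2.INTER_CUBIC))
for o in outline_of("coupling0","scene"): print(o["conf"],o["bbox"])
```

```text
[ 0.52473476 -0.02728314  0.07636554] (array([ 4.6400e-01, -2.7490e+00,  4.4166e+01,  5.0000e-03]), 'yaw now 100.0')
0.62 [247.3, 203.4, 13.8, 23.3]
0.62 [352.3, 224.5, 14.2, 18.2]
0.51 [152.9, 244.7, 15.6, 19.0]
```

View pics/place.png

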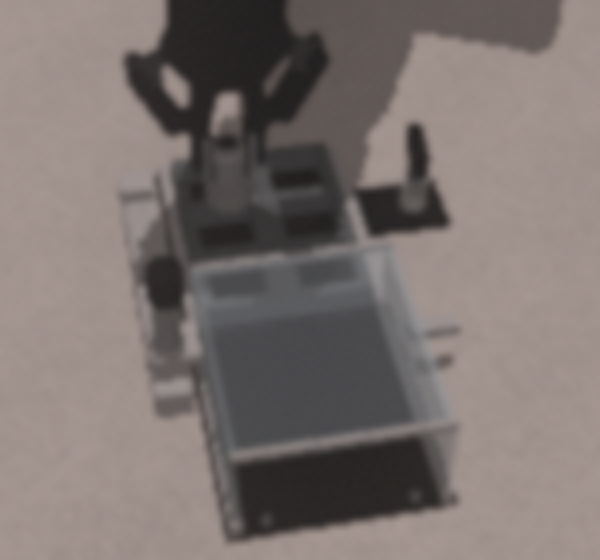

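move_arm(
  series=[
    [[0, 0.5, -2.5, 5, 0], [0, 0.5, -2.5, 10, 0], [0, 0.5, -2.5, 15, 0], [0, 0.5, -2.5, 20, 0], [0, 0.5, -2.5, 20, 0], [0, 0.5, -2.5, 20, 0], [0, 0.5, -2.5, 20, 0], [0, 0.5, -2.5, 20, 0], [0, 0.5, -2.5, 20, 0], [0, 0.5, -2.5, 20, 0]],
  ],
)

```text
time_s: 13.9
eef_pos: [0.5239, -0.0324, 0.0552]
eef_rot: [0.0, -0.085, 0.996, -0.0]
wrist_force: [0.3, -0.2, -1.6]
opening: 0.254
grasp_force: 58.8
```

Run:
```python
from h import *
p=ctrl.get_obs()["eef_pos"]; print(p,rel(*jp(0,-30),.0322,99.7))
q=lambda x,y,z:((proj("scene",[*jp(x,y),z])[0]-[190,160])*4).round()
print(q(0,30,.024),q(0,-30,.024),q(-48,30,.024))
im,d=camera("scene"); g=im[160:300,190:340].min(-1)
W=cloud("scene",d)
# pocket centres: dark in block, z<.02
for x,y in ((0,30),(-48,30)):
    w=jp(x,y); z=W[...,2]
    m=(np.hypot(W[...,0]-w[0],W[...,1]-w[1])<.034)&(im.max(-1)<45)
    v,u=np.nonzero(m); print(x,y,m.sum(),((np.array([(u.min()+u.max())/2,(v.min()+v.max())/2])-[190,160])*4), z[m].mean())
```

```text
[ 0.52394367 -0.03243231  0.05518917] (array([-1.2000e+00,  2.1890e+00,  2.2989e+01,  1.0000e-03]), 'yaw now 99.8')
[308. 214.] [224. 225.] [294. 170.]
0 30 242 [300. -22.] 0.15979176608850565
-48 30 86 [ 318. -138.] 0.18105355755446714
```

move_arm(
  series=[
    [[0, -1, 2, 3, 0], [0, -1, 2, 7, 0], [0, -1, 2, 11, 0], [0, -1, 2, 15, 0], [0, -1, 2, 18, 0], [0, -1, 2, 20, 0], [0, -1, 2, 22, 0], [0, -1, 2, 23, 0], [0, -1, 2, 23, 0], [0, -1, 2, 23, 0]],
  ],
)

```text
time_s: 14.78
eef_pos: [0.5244, -0.0303, 0.0322]
eef_rot: [0.0, -0.085, 0.996, 0.0]
wrist_force: [-2.3, 0.8, 3.1]
opening: 0.258
grasp_force: 59.4
```

move_arm(
  series=[
    [[0.3, 0, 0, 0, 0], [0.6, 0, 0, 0, 0], [0.6, 0, 0, 0, 0], [0.6, 0, 0, -30, 0], [0.6, 0, 0, -70, 0], [1, 0, 0, -110, 0], [1, 0, -40, -118, 0], [1, 0, -80, -118, 0], [1, 0, -120, -118, 0], [1, 0, -120, -118, 0]],
  ],
)

```text
time_s: 15.62
eef_pos: [0.5463, -0.1554, 0.1513]
eef_rot: [0.002, -0.083, 0.997, -0.002]
wrist_force: [-0.9, 0.5, -0.0]
opening: 1.002
grasp_force: 0.0
```

Run:
```python
from h import *
couplings(); print(ctrl.get_obs()["eef_pos"],rel(.628,-.266,.09,99.7),jp(0,-30))
```

```text
scene 0.67 bbox [350. 224.  10.  19.] ztop 0.051 depth [0.5617 0.256 ] sil [0.557  0.2575]
scene 0.64 bbox [155. 245.  14.  20.] ztop 0.051 depth [ 0.6329 -0.2649] sil [ 0.6281 -0.2653]
scene 0.49 bbox [246. 215.  14.  16.] ztop 0.057 depth [ 0.5317 -0.0297] sil [ 0.5123 -0.0314]
top 0.48 bbox [171. 176.  13.  12.] ztop 0.054 depth [0.5526 0.257 ] sil [0.5528 0.2585]
[ 0.54420318 -0.14791686  0.14937553] (array([-6.26140e+01, -1.30557e+02,  5.93760e+01,  1.00000e-03]), 'yaw now 99.7') [ 0.52475468 -0.0300711 ]
```

move_arm(
  series=[
    [[1, -18, -36, 0, 0], [1, -36, -72, 0, 0], [1, -54, -108, 20, 0], [1, -62.5, -130, 40, 0], [1, -62.5, -130, 60, 0], [1, -62.5, -130, 60, 0], [1, -62.5, -130, 85, 0], [1, -62.5, -130, 110, 0], [1, -62.5, -130, 124, 0], [1, -62.5, -130, 124, 0]],
  ],
)

```text
time_s: 16.65
eef_pos: [0.6259, -0.2628, 0.0225]
eef_rot: [-0.003, -0.086, 0.996, 0.002]
wrist_force: [-0.8, 0.1, -0.5]
opening: 0.998
grasp_force: 0.0
```

move_arm(
  series=[
    [[1, 0, 0, 0, 0], [0.3, 0, 0, 0, 0], [0, 0, 0, 0, 0], [0, 0, 0, 0, 0], [0, 0, 0, 0, 0], [0, 0, 0, 0, 0], [0, 0, 0, 0, 0], [0, 0, 0, 0, 0], [0, 0, 0, 0, 0], [0, 0, 0, 0, 0]],
  ],
)

```text
time_s: 17.48
eef_pos: [0.6288, -0.2663, 0.0268]
eef_rot: [0.0, -0.085, 0.996, -0.0]
wrist_force: [-0.1, 1.5, 5.9]
opening: 0.253
grasp_force: 58.4
```

Run:
```python
from h import *
p=ctrl.get_obs()["eef_pos"]; print(p,rel(*jp(48,-30),.0322,99.7),jp(48,-30),"via",rel(*jp(0,-160),.09,99.7))
```

```text
[ 0.62877896 -0.26625024  0.02676718] (array([ 1.45080e+01,  2.50343e+02, -5.43300e+00,  1.00000e-03]), 'yaw now 99.8') [ 0.57206845 -0.02198361] via (array([ 6.26300e+01,  1.20389e+02, -6.32330e+01,  1.00000e-03]), 'yaw now 99.8')
```

move_arm(
  series=[
    [[0, 0, 0, -32, 0], [0, 5, 10, -65, 0], [0, 10, 45, -65, 0], [0, 14.5, 85, -65, 0], [0, 14.5, 125, -65, 0], [0, 14.5, 165, -65, 0], [0, 14.5, 205, -65, 0], [0, 14.5, 240, -65, 0], [0, 14.5, 250.5, -65, 0], [0, 14.5, 250.5, -55, 0]],
  ],
)

```text
time_s: 18.32
eef_pos: [0.572, -0.019, 0.0821]
eef_rot: [0.001, -0.087, 0.996, -0.0]
wrist_force: [2.0, 0.4, -1.3]
opening: 0.261
grasp_force: 58.7
```

move_arm(
  series=[
    [[0, 0, 0, 0, 0], [0, 0, 0, 10, 0], [0, 0, 0, 20, 0], [0, 0, 0, 25, 0], [0, 0, 0, 25, 0], [0, 0, 0, 25, 0], [0, 0, 0, 25, 0], [0, 0, 0, 25, 0], [0, 0, 0, 25, 0], [0, 0, 0, 25, 0]],
  ],
)

```text
time_s: 19.15
eef_pos: [0.5719, -0.0218, 0.0563]
eef_rot: [0.0, -0.085, 0.996, -0.0]
wrist_force: [1.0, 0.8, -1.2]
opening: 0.256
grasp_force: 58.8
```

Run:
```python
from h import *
p=ctrl.get_obs()["eef_pos"]; print(p,rel(*jp(48,-30),.0328,99.7))
```

```text
[ 0.57191728 -0.021759    0.05634948] (array([-1.1100e-01, -2.4700e-01,  2.3549e+01,  1.0000e-03]), 'yaw now 99.8')
```

move_arm(
  series=[
    [[0, 0, 0, 3, 0], [0, 0, 0, 7, 0], [0, 0, 0, 11, 0], [0, 0, 0, 15, 0], [0, 0, 0, 18, 0], [0, 0, 0, 20, 0], [0, 0, 0, 22, 0], [0, 0, 0, 23, 0], [0, 0, 0, 23, 0], [0, 0, 0, 23, 0]],
  ],
)

```text
time_s: 19.98
eef_pos: [0.5717, -0.0217, 0.033]
eef_rot: [0.0, -0.085, 0.996, -0.0]
wrist_force: [0.5, -0.1, -1.2]
opening: 0.259
grasp_force: 58.9
```

move_arm(
  series=[
    [[0.3, 0, 0, 0, 0], [0.6, 0, 0, 0, 0], [0.6, 0, 0, 0, 0], [0.6, 0, 0, -30, 0], [0.6, 0, 0, -70, 0], [1, 0, 0, -100, 0], [1, 0, 40, -100, 0], [1, 0, 80, -100, 0], [1, 0, 120, -100, 0], [1, 0, 150, -100, 0]],
  ],
)

```text
time_s: 20.82
eef_pos: [0.5456, 0.1285, 0.1335]
eef_rot: [0.0, -0.085, 0.996, 0.0]
wrist_force: [0.1, -0.4, -0.2]
opening: 1.004
grasp_force: 0.0
```

Run:
```python
from h import *
couplings(); print(ctrl.get_obs()["eef_pos"],rel(.556,.257,.026,99.7,start=(*(np.array([.5717,-.0217])+.15*np.array([np.cos(1.74),np.sin(1.74)])),.133,99.8)))
```

```text
scene 0.77 bbox [350. 225.  11.  16.] ztop 0.051 depth [0.5602 0.2534] sil [0.5569 0.2547]
scene 0.68 bbox [ 96. 257.  32.  43.] ztop 0.009 depth [nan nan] sil [nan nan]
scene 0.56 bbox [248. 218.  11.  12.] ztop 0.057 depth [ 0.5759 -0.0216] sil [ 0.5404 -0.0216]
scene 0.51 bbox [126. 213.  24.  18.] ztop 0.013 depth [nan nan] sil [nan nan]
top 0.58 bbox [266. 187.  13.  12.] ztop 0.061 depth [ 0.5212 -0.0276] sil [ 0.5227 -0.0274]
top 0.52 bbox [264. 171.  13.  10.] ztop 0.06 depth [ 0.567  -0.0187] sil [ 0.5709 -0.0177]
[0.54615223 0.12672866 0.1331081 ] (array([-3.16910e+01,  1.27306e+02,  1.07000e+02,  2.00000e-03]), 'yaw now 99.8')
  return _methods._mean(a, axis=axis, dtype=dtype,
  ret = um.true_divide(
h.py:44: RuntimeWarning: The iteration is not making good progress, as measured by the 
 improvement from the last ten iterations.
  xy=fsolve(lambda e:bb(e)-tgt,tp[:2])
```

move_arm(
  series=[
    [[1, -10, 36, 0, 0], [1, -20, 72, 0, 0], [1, -31, 108, 0, 0], [1, -31, 127, 20, 0], [1, -31, 127, 20, 0], [1, -31, 127, 20, 0], [1, -31, 127, 50, 0], [1, -31, 127, 80, 0], [1, -31, 127, 100, 0], [1, -31, 127, 107, 0]],
  ],
)

```text
time_s: 21.85
eef_pos: [0.5539, 0.2537, 0.023]
eef_rot: [-0.002, -0.084, 0.996, -0.001]
wrist_force: [-1.2, 0.5, -0.4]
opening: 0.997
grasp_force: 0.0
```

move_arm(
  series=[
    [[1, 0, 0, 0, 0], [1, 0, 0, 0, 0], [0.3, 0, 0, 0, 0], [0, 0, 0, 0, 0], [0, 0, 0, 0, 0], [0, 0, 0, 0, 0], [0, 0, 0, 0, 0], [0, 0, 0, 0, 0], [0, 0, 0, 0, 0], [0, 0, 0, 0, 0]],
  ],
)

```text
time_s: 22.68
eef_pos: [0.5556, 0.2568, 0.0267]
eef_rot: [0.0, -0.085, 0.996, 0.0]
wrist_force: [-1.5, 0.1, 6.0]
opening: 0.257
grasp_force: 58.7
```

Run:
```python
from h import *
p=ctrl.get_obs()["eef_pos"]; print(p,rel(*jp(-48,30),.033,99.7),jp(-48,30),"mid",rel(*jp(48,30),.033,99.7))
```

```text
[0.55563659 0.25681111 0.02666185] (array([ 1.27025e+02, -2.17433e+02, -6.33800e+00,  1.00000e-03]), 'yaw now 99.8') [0.46733155 0.02098361] mid (array([ 3.10250e+01, -2.17542e+02, -6.33800e+00,  1.00000e-03]), 'yaw now 99.8')
```

move_arm(
  series=[
    [[0, 0, 0, -40, 0], [0, 0, 0, -80, 0], [0, 10, -15, -95, 0], [0, 30, -50, -95, 0], [0, 50, -85, -95, 0], [0, 70, -120, -95, 0], [0, 90, -154, -95, 0], [0, 109, -186, -95, 0], [0, 127, -217.5, -95, 0], [0, 127, -217.5, -80, 0]],
  ],
)

```text
time_s: 23.52
eef_pos: [0.467, 0.0157, 0.1077]
eef_rot: [0.001, -0.083, 0.997, -0.002]
wrist_force: [0.7, 0.1, -0.7]
opening: 0.258
grasp_force: 59.3
```

move_arm(
  series=[
    [[0, 0, 0, 10, 0], [0, 0, 0, 25, 0], [0, 0, 0, 40, 0], [0, 0, 0, 50, 0], [0, 0, 0, 50, 0], [0, 0, 0, 50, 0], [0, 0, 0, 50, 0], [0, 0, 0, 50, 0], [0, 0, 0, 50, 0], [0, 0, 0, 50, 0]],
  ],
)

```text
time_s: 24.35
eef_pos: [0.4674, 0.0207, 0.0566]
eef_rot: [0.001, -0.085, 0.996, -0.0]
wrist_force: [-0.1, 0.1, -1.6]
opening: 0.258
grasp_force: 59.3
```

Run:
```python
from h import *
p=ctrl.get_obs()["eef_pos"]; print(p,rel(*jp(-48,30),.0327,99.7))
```

```text
[0.4674201  0.02067213 0.05655451] (array([3.4000e-02, 3.2200e-01, 2.3855e+01, 1.0000e-03]), 'yaw now 99.8')
```

move_arm(
  series=[
    [[0, 0, 0, 3, 0], [0, 0, 0, 7, 0], [0, 0, 0, 11, 0], [0, 0, 0, 15, 0], [0, 0, 0, 18, 0], [0, 0, 0, 20, 0], [0, 0, 0, 22, 0], [0, 0, 0, 23.5, 0], [0, 0, 0, 23.5, 0], [0, 0, 0, 23.5, 0]],
  ],
)

```text
time_s: 25.18
eef_pos: [0.4669, 0.0207, 0.0327]
eef_rot: [-0.0, -0.085, 0.996, 0.0]
wrist_force: [-1.4, 0.6, 3.5]
opening: 0.26
grasp_force: 59.9
```

move_arm(
  series=[
    [[0.3, 0, 0, 0, 0], [0.6, 0, 0, 0, 0], [0.6, 0, 0, 0, 0], [0.6, 0, 0, -35, 0], [0.6, 0, 0, -75, 0], [1, 0, 0, -115, 0], [1, 0, 0, -120, 0.12], [1, 0, 0, -120, 0.24], [1, 0, 0, -120, 0.36], [1, 0, 0, -120, 0.48]],
  ],
)

```text
time_s: 26.02
eef_pos: [0.4672, 0.0207, 0.1529]
eef_rot: [0.001, 0.157, 0.988, -0.0]
wrist_force: [0.1, -0.8, 0.5]
opening: 1.004
grasp_force: 0.0
```

Run:
```python
from h import *
print(rel(.6435,-.0662,.135,9.7)); couplings()
im,d=camera("scene"); cv2.imwrite("pics/chk.png",cv2.resize(im[100:320,120:400],None,fx=2.7,fy=2.7,interpolation=cv2.INTER_CUBIC))
```

```text
(array([-194.554,  -27.832,   17.92 ,    1.086]), 'yaw now 71.9')
scene 0.71 bbox [261. 243.  87. 103.] ztop 0.073 depth [ 0.6525 -0.0361] sil [0.6249 0.0094]
scene 0.59 bbox [245. 215.  13.  19.] ztop 0.057 depth [ 0.5322 -0.0297] sil [ 0.5123 -0.0329]
scene 0.59 bbox [262. 202.   7.  15.] ztop 0.057 depth [0.4751 0.0185] sil [0.453  0.0203]
```

View pics/chk.png

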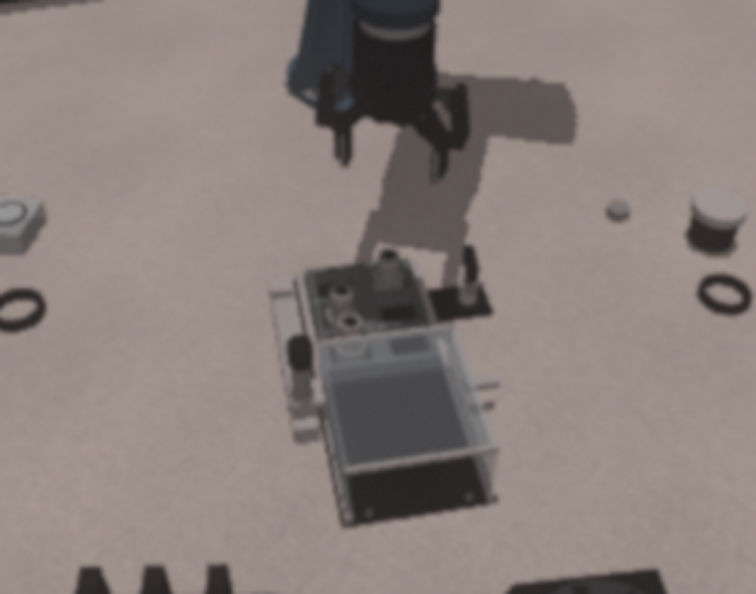

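All three couplings stand upright in pockets, with tops at crop (390,265), (342,295) and (350,325). The clamp is still free and no couplings are left on the bench. Back to the knob.

move_arm(
  series=[
    [[1, -30, -5, 0, 0.12], [1, -65, -10, 0, 0.24], [1, -100, -15, 0, 0.36], [1, -135, -20, 0, 0.48], [1, -170, -25, 0, 0.6], [1, -194.5, -28, 0, 0.72], [1, -194.5, -28, 0, 0.84], [1, -194.5, -28, 10, 0.96], [1, -194.5, -28, 18, 1.086], [1, -194.5, -28, 18, 1.086]],
  ],
)

```text
time_s: 27.1
eef_pos: [0.6424, -0.0651, 0.1319]
eef_rot: [-0.002, 0.643, 0.765, -0.001]
wrist_force: [-1.5, -0.2, -0.1]
opening: 1.002
grasp_force: 0.0
```

move_arm(
  series=[
    [[1, 0, 0, 0, 0], [1, 0, 0, 0, 0], [1, 0, 0, 25, 0], [1, 0, 0, 45, 0], [1, 0, 0, 55, 0], [1, 0, 0, 55, 0], [0.4, 0, 0, 55, 0], [0, 0, 0, 55, 0], [0, 0, 0, 55, 0], [0, 0, 0, 55, 0]],
  ],
)

```text
time_s: 27.93
eef_pos: [0.6446, -0.0655, 0.0809]
eef_rot: [0.001, 0.642, 0.766, 0.0]
wrist_force: [0.6, -0.4, 0.2]
opening: 0.455
grasp_force: 0.0
```

move_arm(
  series=[
    [[0, 0, 0, 0, 0], [0, 0, 0, 0, 0], [0, 0, 0, 0, 0], [0, 0, 0, 0, 0], [0, 0, 0, -4, 0], [0, 0, 0, -8, 0], [0, 0, 0, -12, 0], [0, 0, 0, -12, 0], [0, 0, 0, -12, 0], [0, 0, 0, -12, 0]],
  ],
)

```text
time_s: 28.77
eef_pos: [0.6435, -0.0654, 0.091]
eef_rot: [-0.0, 0.643, 0.766, -0.0]
wrist_force: [2.0, -2.4, -6.6]
opening: 0.258
grasp_force: 59.1
```

Run:
```python
from h import *
o=ctrl.get_obs();p=o["eef_pos"];c,s=np.cos(J[2]),np.sin(J[2]);print(p,o["wrist_force"],rel(.4905,-.0924,p[2],9.7),rel(p[0]-.156*c,p[1]-.156*s,p[2],9.7))
```

```text
[ 0.6434605  -0.06541891  0.0909661 ] [ 1.95450942 -2.43240759 -6.62319632] (array([ 4.80000e-02, -1.55322e+02, -0.00000e+00,  6.00000e-03]), 'yaw now 10.0') (array([ 8.75000e-01, -1.55998e+02, -0.00000e+00,  6.00000e-03]), 'yaw now 10.0')
```

move_arm(
  series=[
    [[0, 0, -10, 0, 0], [0, 0, -25, 0, 0], [0, 0, -45, 0, 0], [0, 0, -68, 0, 0], [0, 0, -91, 0, 0], [0, 0.5, -114, 0, 0], [0, 0.5, -134, 0, 0], [0, 0.5, -148, 0, 0], [0, 0.5, -155.7, 0, 0], [0, 0.5, -155.7, 0, 0]],
  ],
)

```text
time_s: 29.6
eef_pos: [0.4894, -0.0919, 0.0915]
eef_rot: [-0.0, 0.643, 0.766, 0.0]
wrist_force: [-1.3, -1.6, -7.0]
opening: 0.257
grasp_force: 60.0
```

move_arm(
  series=[
    [[0, 0, 0, 0, 0], [0, 0, 0, 0, 0], [0, 0, 0, 4, 0], [0, 0, 0, 8, 0], [0, 0, 0, 12, 0], [0, 0, 0, 12, 0], [0, 0, 0, 12, 0], [0, 0, 0, 12, 0], [0, 0, 0, 12, 0], [0, 0, 0, 12, 0]],
  ],
)

```text
time_s: 30.43
eef_pos: [0.4911, -0.0918, 0.0807]
eef_rot: [0.0, 0.642, 0.766, 0.0]
wrist_force: [-5.5, 1.8, 7.6]
opening: 0.259
grasp_force: 61.6
```

move_arm(
  series=[
    [[0.3, 0, 0, 0, 0], [1, 0, 0, 0, 0], [1, 0, 0, 0, 0], [1, 0, 0, -40, 0], [1, 0, 0, -75, -0.12], [1, 20, 0, -75, -0.24], [1, 60, 0, -75, -0.36], [0.4, 100, 0, -75, -0.48], [0.4, 130, 0, -75, -0.6], [0.4, 140, 0, -75, -0.72]],
  ],
)

```text
time_s: 31.27
eef_pos: [0.4649, 0.0495, 0.1545]
eef_rot: [-0.0, 0.328, 0.945, 0.001]
wrist_force: [0.4, -0.5, 0.9]
opening: 0.605
grasp_force: 0.0
```

Run:
```python
from h import *
print(rel(.4835,.106,.12,93.3))
im,d=camera("scene"); a=im[150:310,180:330].copy()
for o in outline_of("plunger_knob","scene")[:2]: print(o["conf"],o["bbox"],proj("scene",[*jp(-45,-86),.091]))
b=cv2.resize(a,None,fx=3.5,fy=3.5,interpolation=cv2.INTER_CUBIC); cv2.imwrite("pics/shut.png",b)
```

```text
(array([20.415, 55.896, 34.47 , -0.725]), 'yaw now 51.8')
0.68 [225.8, 192.4, 8.2, 8.8] [[222.95906289 189.98152115]]
0.29 [262.9, 241.1, 82.1, 109.5] [[222.95906289 189.98152115]]
```

View pics/shut.png

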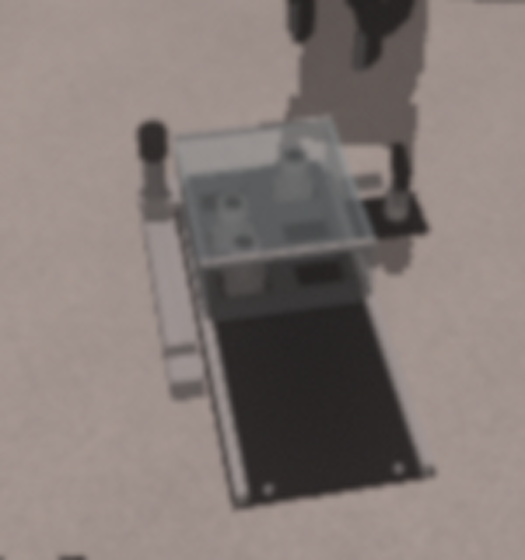

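The guard is shut over the couplings, and the knob at crop (152,140) is back at its low height. Now the clamp.

move_arm(
  series=[
    [[0.4, 7, 20, 0, -0.12], [0.4, 14, 40, 0, -0.24], [0.4, 20.5, 56, 0, -0.36], [0.4, 20.5, 56, 0, -0.48], [0.4, 20.5, 56, 0, -0.6], [0.4, 20.5, 56, 0, -0.725], [0.4, 20.5, 56, 20, -0.725], [0.4, 20.5, 56, 34, -0.725], [0.4, 20.5, 56, 34, -0.725], [0.4, 20.5, 56, 34, -0.725]],
  ],
)

```text
time_s: 32.2
eef_pos: [0.4848, 0.1017, 0.1199]
eef_rot: [-0.001, -0.023, 1.0, -0.0]
wrist_force: [0.8, 1.5, 0.6]
opening: 0.398
grasp_force: 0.0
```

Run:
```python
from h import *
print(ctrl.get_obs()["eef_pos"],rel(.4838,.106,.044,93.3))
```

```text
[0.48476616 0.10168562 0.11991614] (array([ 7.6700e-01,  4.3540e+00,  7.5916e+01, -1.2000e-02]), 'yaw now 92.6')
```

move_arm(
  series=[
    [[0.4, 1, 4, 20, -0.012], [0.4, 1, 4, 40, -0.012], [0.4, 1, 4, 60, -0.012], [0.4, 1, 4, 76, -0.012], [0.4, 1, 4, 76, -0.012], [0.4, 1, 4, 76, -0.012], [0, 1, 4, 76, -0.012], [0, 1, 4, 76, -0.012], [0, 1, 4, 76, -0.012], [0, 1, 4, 76, -0.012]],
  ],
)

```text
time_s: 33.03
eef_pos: [0.4852, 0.1071, 0.0463]
eef_rot: [0.002, -0.03, 1.0, 0.001]
wrist_force: [-0.2, 4.9, 5.9]
opening: 0.123
grasp_force: 60.7
```

move_arm(
  series=[
    [[0, 0, 0, 0, 0.11], [0, 0, 0, 0, 0.22], [0, 0, 0, 0, 0.33], [0, 0, 0, 0, 0.44], [0, 0, 0, 0, 0.55], [0, 0, 0, 0, 0.66], [0, 0, 0, 0, 0.77], [0, 0, 0, 0, 0.88], [0, 0, 0, 0, 0.99], [0, 0, 0, 0, 1.1]],
  ],
)

```text
time_s: 33.87
eef_pos: [0.4844, 0.1058, 0.0463]
eef_rot: [0.001, 0.498, 0.867, -0.0]
wrist_force: [-4.3, -2.5, 11.2]
opening: 0.124
grasp_force: 61.2
```

move_arm(
  series=[
    [[0, 0, 0, 0, 0.1], [0, 0, 0, 0, 0.2], [0, 0, 0, 0, 0.3], [0, 0, 0, 0, 0.37], [0, 0, 0, 0, 0.37], [0, 0, 0, 0, 0.37], [0, 0, 0, 0, 0.37], [0, 0, 0, 0, 0.37], [0, 0, 0, 0, 0.37], [0, 0, 0, 0, 0.37]],
  ],
)

```text
time_s: 34.7
eef_pos: [0.4839, 0.1056, 0.0463]
eef_rot: [0.001, 0.647, 0.763, -0.001]
wrist_force: [-6.4, -3.4, 12.5]
opening: 0.125
grasp_force: 61.5
```

Run:
```python
from h import *
o=ctrl.get_obs(); print(o["torque"],o["wrist_force"],o["opening"],rel(*o["eef_pos"],9.7))
```

```text
[-0.63858909  1.18884418  0.30562306] [-6.378563   -3.43007154 12.46252688] 0.12472956738189876 (array([ 0.   ,  0.   , -0.   , -0.006]), 'yaw now 9.4')
```

move_arm(
  series=[
    [[0, 0, 0, 0, 0.03], [0, 0, 0, 0, 0.03], [0, 0, 0, 0, 0], [0.3, 0, 0, 0, 0], [0.8, 0, 0, 0, 0], [0.8, 0, 0, 0, 0], [0.8, 0, 0, -40, 0], [0.8, 0, 0, -80, 0], [0.8, 30, -20, -120, 0], [0.8, 60, -50, -150, 0]],
  ],
)

```text
time_s: 35.53
eef_pos: [0.4407, 0.1467, 0.1841]
eef_rot: [0.002, 0.649, 0.761, 0.002]
wrist_force: [0.5, 0.4, 0.6]
opening: 0.798
grasp_force: 0.0
```

move_arm(
  series=[
    [[0.8, 40, -10, 0, 0], [0.8, 80, -20, 0, 0], [0.8, 120, -30, 0, 0], [0.8, 160, -40, 0, 0], [0.8, 200, -50, 0, 0], [0.8, 200, -50, 0, 0], [0.8, 200, -50, 0, 0], [0.8, 200, -50, 0, 0], [0.8, 200, -50, 0, 0], [0.8, 200, -50, 0, 0]],
  ],
)

```text
time_s: 36.37
eef_pos: [0.3577, 0.3351, 0.1808]
eef_rot: [0.0, 0.649, 0.761, -0.0]
wrist_force: [-0.1, -0.2, -0.1]
opening: 0.8
grasp_force: 0.0
```

Run:
```python
from h import *
for n,(u0,v0,u1,v1) in (("scene",(205,165,315,300)),("top",(200,95,310,230))):
    im,d=camera(n); W=cloud(n,d)
    c=cv2.resize(im[v0:v1,u0:u1],None,fx=3.6,fy=3.6,interpolation=cv2.INTER_CUBIC)
    a=c if n=="scene" else np.hstack([a,c])
    z=W[...,2]; x,y=W[...,0],W[...,1]
    k=jp(-45,-86); m=(np.hypot(x-k[0],y-k[1])<.025)&(z>.085)&(z<.13); print(n,"knob top z",np.percentile(z[m],[50,95]).round(4),np.median(W[m],0).round(3))
    k=jp(-17,111); m=(np.hypot(x-k[0],y-k[1])<.026)&(z>.055)&(z<.08)
    (c0,sz,an)=cv2.minAreaRect(W[m][:,:2].astype(np.float32)*1000); print("bar",np.round(c0),np.round(sz),round(an,1))
    m=(z>.064)&(z<.08)&(abs(x-.52)<.12)&(abs(y)<.08); m=cv2.morphologyEx(m.astype(np.uint8),cv2.MORPH_OPEN,np.ones((3,3)))>0; print("hood",cv2.minAreaRect(W[m][:,:2].astype(np.float32)*1000))
cv2.imwrite("pics/final.png",a)
```

```text
scene knob top z [0.1018 0.1047] [ 0.499 -0.092  0.102]
bar [487. 105.] [14. 38.] 3.9
hood ((521.6310424804688, -1.208343505859375), (155.6904754638672, 132.544921875), 9.539523124694824)
top knob top z [0.1041 0.1076] [ 0.487 -0.089  0.104]
bar [482. 108.] [13. 39.] 10.8
hood ((519.085205078125, 1.8679046630859375), (153.03387451171875, 132.13153076171875), 9.661012649536133)
```

View pics/final.png

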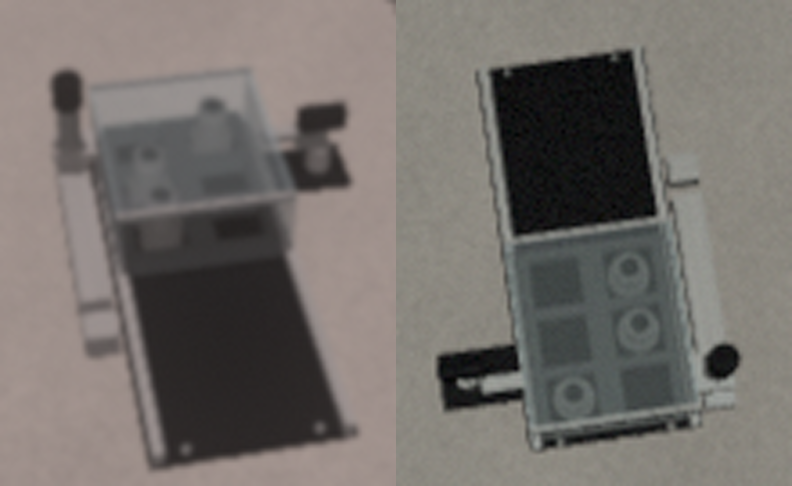

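The final views show three couplings under the shut guard. The knob top is at 104 mm, so the pin is home, and the clamp bar lies across the slide.

```bash
python3 -c "
from bench import order; print(order.hand_in())"
```

```text
the job is handed in; nothing more can be done
None
```

The job is handed in with all three couplings upright in pockets 0, 3 and 5, the guard shut with its pin home, and the clamp turned back to locked; the guard sits about 2 mm off its starting reading, around the pin's 1.5 mm play.

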